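Swing down the reagent locker's hatch with the hook pole

ROBOT

A 6-joint arm with a two-finger parallel gripper is mounted at the origin on a cart in front of the work surface, level with it; the furniture and walls round the work are solid. World frame = base frame: x ahead of the robot, y to its left, z up, the work surface at z = 0. Lengths are in mm, angles in degrees, forces in N, time in s.
With the tool pointing down it reaches from about 350 to 850 mm from the base axis. Payload 8.1 kg.
Tool frame: the origin (TCP) lies between the finger pads; the fingertips stand 25 mm ahead of it and the grasp point (between the pads) lies 6 mm ahead of it (r.tcp_to_tips is the distance from the TCP to the fingertips, in mm); z points along the fingers, y is the line along which they close (so a half turn about z gives the same grasp; the last joint's range is limited). The gripper opens to 85 mm and grips with 20 to 120 N. Pads are 22 mm wide; open, the fingers measure 114 mm over their backs; the gripper's body (76 mm by 85 mm) begins 54 mm behind the grasp point. The pads swing forward as they close: fully open they stand 13 mm farther back than shut.
Start: joints at [58.19, 7.471, 85.268, -0, 87.261, -4.893], TCP at [271.605, 535.01, 256.292] pointing down, gripper open.
Joint ranges: [-169.43, 169.43], [-51.17, 129.36], [1.28, 143.12], [-76.62, 256.62], [0, 156.53], [-152.29, 152.29]. Speed limits (degrees/s): [136.94, 136.94, 159.86, 180, 180, 180].

INTERFACE

Orientations are given as [roll, pitch, yaw] about the fixed x, y, z axes, in that order (R = Rz(yaw) Ry(pitch) Rx(roll)).
In Python, from bench import r gives the robot as it stands.
- The arm moves only by the tool apply_moves, never from a script. Its arguments are lists of equal length, an entry for each row: "angular": the turn, a rotation vector about the world's x, y, z in units of 8 degrees (1.0 is 8 degrees), a list of three; "travel": the shift along the world's x, y, z in units of 40 mm (1.0 is 40 mm), a list of three; "jaw": the opening, from 0 (shut) to 1 (fully open). A call has 1 to 20 rows; each row shifts and turns the commanded pose from where the row before left it; what a row does not reach is not made up. A row lasts 1/8 s, in which the tool goes at most 62.5 mm and 10.7 degrees, less where a joint would pass 70% of its speed; a pose out of reach is approached as far as the arm can. A call is refused whole if a number of a shift passes 1 or a number of a turn 1, either way. A call with a gripper value outside its range is refused whole. The fingers move at their own pace and stop on an object; "force" is the grip in N (left out, the last holds). Time passes only in rows, so rows that do not move let the fingers close. It gives the time, the measured TCP pose, the force, the opening and the grip force at its end, in the units of the state.
- r.sense(): the state, without advancing time (a new reading comes with each control period).
- r.snapshot(name): name is "side" or "top"; returns a dict with "color" (400x640x3 uint8, red, green, blue), "fx", "fy", "cx", "cy" (pixels), "distortion" ([k1, k2, p1, p2, k3] as OpenCV has them; the pictures are not rectified), "R" (3x3) and "t" (3): a world point X has camera coordinates R X + t. Camera axes: x right, y down, z forward; pixel columns grow to the right and rows downward; lengths in mm; the calibration is good to about 2 mm. A picture is of the moment at which its call begins. There is no depth.
- r.hand_in(): hands the job in; it is judged then, once.
The state is a dict: "time": time; "joint_pos": joint angles; "qd": joint speeds; "joint_efforts": joint torques, N m; "tool_pos": TCP position; "tcp_rot": TCP orientation; "ft_force": force on the tool from outside, world axes, zero at the start; "wrist_torque": the same for the moment, N m; "finger_gap": finger opening in mm; "grip_force": force on a finger pad.
Only numpy, scipy, OpenCV 4.12 (cv2) and the standard library are available. Lean on these libraries where they do the work, as an engineer would, in place of code of your own. Each camera call takes 0.05 s, during which the arm holds its last target. There are 200 camera calls.

TASK

Open the raised reagent locker with the yellow-handled hook pole: put the pole's hook through the steel eye on the blue hatch and use it to swing the hatch down gently, without letting it fall and never loading it with more than about 8 N, until it firmly bears on the black rubber pad of its rest bracket. Then unhook the pole and lay it down flat on the worktop, clear of the locker. Touch the hatch only with the pole, and leave the bottles, the filter holder and the vial where they stand.

Things in the scene. Friction and masses are not known exactly. Their poses are not given: they have to be found in the camera images.
- pole_grip (a point): Centre of the hook pole's yellow handle, a flat-sided rubbery bar 90 long, 22 wide, 30 high (mm), 15 above the worktop as it lies; grip it across its width (along y). Axes: x along the pole to the hook, y to the side the hook peg points to, z up. Beyond the handle a collar (to x = 55), then a steel shaft 9 thick on the centre line to x = 140. Whole pole about 0.13 kg, rigid.
- pole_hook (a point): Sizes in mm. Middle of the pole's hook peg: a round peg 6 thick that leaves the shaft's end at a right angle, along the pole's +y, and ends in a knob 9 thick, 30 from the shaft's centre line. The point lies 140 along x and 16 along y from the handle's centre, at the same height. Axes as pole_grip.
- eye (a point): Sizes in mm. Centre of the steel eye fixed on the hatch: ring 22 clear width, 5 wire. Axes are the hatch's: z along the hatch away from the hinge (up when shut), -x square out of its outer face, y along the hinge line and through the ring's hole. The peg goes in along +y, with the pole level and pointing into the locker. The eye is 145 along z and 28 along -x from the hinge line.
- hatch: Sizes in mm. Hatch, blue, 160 wide, 165 high, 8 thick, about 0.3 kg. Origin on the middle of its level hinge line, at its lower edge, 130 above the worktop; axes as eye. Shut it is upright (may start 0.12 rad ajar); its top swings out and down. Stiff hinge (0.38 N m): takes 2 to 3 N at the eye to move and stays where left. It meets the rest pad at 1.0 to 1.5 rad from upright, different each time.
- locker: Grey and white locker, fixed, 130 deep, 180 wide, 310 high; origin at the centre of its underside, -x to the hatch side, z up. Hinge line 65 along -x, 130 up. On its front, 55 to the +y side, is a bracket with a black sprung rubber pad (24 across, 6 of give at 1.5 N/mm, then solid), 101 out from the front, its height set differently each time: find it by feel, as rising resistance.
- bottle_amber_a: The brown reagent bottle with the black cap standing loose on the worktop, a bystander; origin at the centre of its underside.
- bottle_amber_b: The brown reagent bottle with the red cap standing loose on the worktop, a bystander; origin at the centre of its underside.
- filter_holder: The blue filter holder standing loose on the worktop, a bystander; origin at the centre of its underside.
- vial_blue: The small vial with the blue cap standing loose on the worktop, a bystander; origin at the centre of its underside.
There are look-alikes about, which are no part of the job. There is more than one size of the part that bears pole_grip; the job needs the largest.

How it is judged:
By the outcome, as a careful person would: the job done as asked, in the order asked, and still so for the second after the job is handed in, with the robot touching nothing.
It also fails if it takes over 61 s, if anything falls off the work surface, if the arm or the gripper's body presses on something with over 40 N, if the wrist force passes 120 N, or if a joint passes its speed limit or range.

## Working session

There is one attempt and no reset: what is moved stays moved. The work goes in short steps, Python scripts to look and compute and a tool call to move; the robot and the scene stay as the last step left them, time stands still between calls to the robot, and variables do not carry over. Pictures are saved under pics/ and viewed, at most 10 in all, crops included, and the job is handed in when it is done.

Besides the shell and the picture viewer there is one more tool, called in YAML: its name, and indented under it one key for each argument. apply_moves: Moves the arm, as the interface text tells. Its arguments: {"type":"object","properties":{"angular":{"type":"array"},"travel":{"type":"array"},"jaw":{"type":"array"},"force":{"type":"number"}},"required":["angular","travel","jaw"]}

```bash
ls; mkdir -p pics
python3 - <<'E'
from bench import r
import cv2,pickle
d={}
for n in("side","top"):
    s=r.snapshot(n); d[n]=s; cv2.imwrite(f"pics/{n}0.png",s["color"][:,:,::-1]); print(n,s["R"],s["t"],s["fx"],s["cx"],s["cy"],s["distortion"])
pickle.dump(d,open("s0.pkl","wb"))
print(r.sense())
E
```

```text
pics
side [[-0.99988124 -0.00226968 -0.01524342]
 [ 0.00630477  0.84230003 -0.53897208]
 [ 0.01406283 -0.53900418 -0.84218569]] [ 495.66840748  -14.21031369 1803.01128957] 475.05241432097756 321.63622131656996 199.41975255770555 [-0.04864603  0.          0.          0.          0.        ]
top [[-0.00328675 -0.99993712  0.01072149]
 [-0.99674062  0.00241164 -0.08063703]
 [ 0.0806061  -0.01095158 -0.99668587]] [ 137.75572102  500.93201796 1732.3720704 ] 402.0731753063578 324.5436856610586 204.32207353185225 [-0.01532177  0.          0.          0.          0.        ]
{'time': 0.1, 'joint_pos': array([ 5.81919878e+01,  7.50911547e+00,  8.53238345e+01,  3.32569547e-04,
        8.72612885e+01, -4.89221605e+00]), 'qd': array([-0.00478156, -0.08238004, -0.14125985,  0.04237504, -0.03955963,
        0.03345896]), 'joint_efforts': array([ 1.06197993e-03, -5.70950568e+01, -5.01939690e+01, -2.21779960e-04,
        8.14622326e-03,  6.51077085e-05]), 'tool_pos': array([271.33862912, 534.63147544, 255.35904082]), 'tcp_rot': array([-1.79906133e+02, -8.36775594e-03,  1.53084181e+02]), 'ft_force': array([-0.60365549,  0.67298994, -0.75985857]), 'wrist_torque': array([-0.01368023,  0.05754001, -0.04082244]), 'grip_force': 0.0, 'finger_gap': 85.48342285396173}
```

View pics/side0.png

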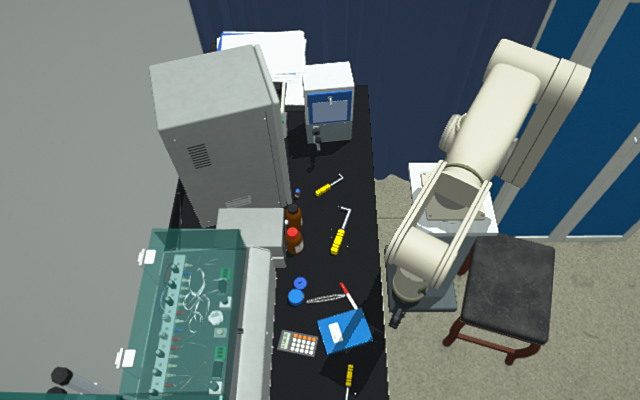

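View pics/top0.png

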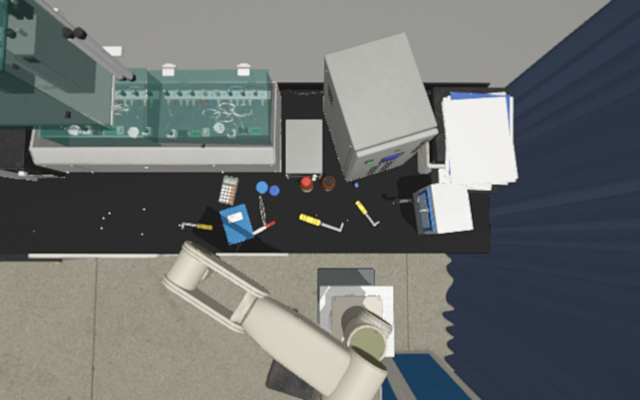

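Side view: three yellow-handled poles, at (340,238), (328,187) and (348,380). The locker is at (330,100) with its eye near (331,99) and the bracket near (317,135). The top view shows the locker at (445,208) with its front facing left (+y), and the biggest pole at (312,219) with its hook near (342,228). I'll enlarge both.

```bash
cat > h.py <<'E'
import numpy as np,cv2
def K(s): return np.array([[s["fx"],0,s["cx"]],[0,s["fy"],s["cy"]],[0,0,1]])
def ray(s,p):
    u=cv2.undistortPoints(np.array([[p]],float),K(s),np.array(s["distortion"],float))[0,0]
    R=np.array(s["R"]);return -R.T@s["t"],R.T@np.array([u[0],u[1],1])
def plane(s,p,z):
    o,d=ray(s,p);return o+d*(z-o[2])/d[2]
def tri(s1,p1,s2,p2):
    o,d=ray(s1,p1);q,e=ray(s2,p2)
    a=np.linalg.lstsq(np.c_[d,-e],q-o,rcond=None)[0];A=o+a[0]*d;B=q+a[1]*e
    return (A+B)/2,np.linalg.norm(A-B)
def proj(s,X):
    return cv2.projectPoints(np.array(X,float).reshape(-1,1,3),cv2.Rodrigues(np.array(s["R"]))[0],np.array(s["t"],float),K(s),np.array(s["distortion"],float))[0][:,0]
E
python3 - <<'E'
import pickle,cv2,numpy as np
from h import *
d=pickle.load(open("s0.pkl","rb"))
for n in d:
    s=d[n];hsv=cv2.cvtColor(s["color"],cv2.COLOR_RGB2HSV)
    m=cv2.inRange(hsv,(20,130,90),(35,255,255))
    k,l,st,c=cv2.connectedComponentsWithStats(cv2.morphologyEx(m,cv2.MORPH_CLOSE,np.ones((3,3))))
    for i in range(1,k):
        if st[i,4]>15:
            q=np.argwhere(l==i)[:,::-1].astype(np.float32);rc=cv2.minAreaRect(q)
            w=np.array([plane(s,p,25) for p in cv2.boxPoints(rc)])
            print(n,st[i],plane(s,c[i],22).round(1),[np.linalg.norm(w[j]-w[j+1]).round(0) for j in (0,1)])
a=d["side"]["color"][50:260,260:370,::-1];b=d["top"]["color"][165:250,290:490,::-1]
cv2.imwrite("pics/a.png",cv2.resize(a[:105],None,fx=5.5,fy=5.5,interpolation=cv2.INTER_CUBIC))
cv2.imwrite("pics/b.png",cv2.resize(b,None,fx=4,fy=4,interpolation=cv2.INTER_CUBIC))
E
```

```text
side [315 184  16  12  93] [492.6 -18.2  22. ] [np.float64(65.0), np.float64(27.0)]
side [330 229  15  26 192] [440.5 204.   22. ] [np.float64(101.0), np.float64(28.0)]
side [346 364   7  22 107] [410.8 660.8  22. ] [np.float64(63.0), np.float64(15.0)]
top [355 200  12  15  82] [490.5 -20.1  22. ] [np.float64(25.0), np.float64(66.0)]
top [299 213  22  13 155] [436.9 203.3  22. ] [np.float64(31.0), np.float64(95.0)]
top [197 224  16   6  74] [406.7 655.6  22. ] [np.float64(65.0), np.float64(22.0)]
```

View pics/a.png

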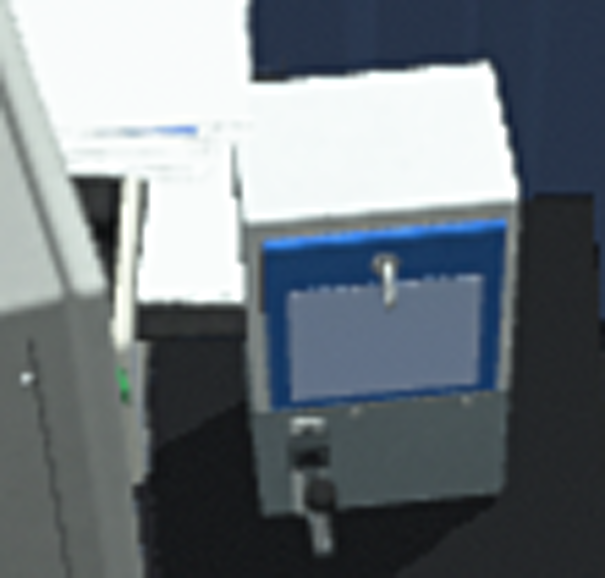

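View pics/b.png

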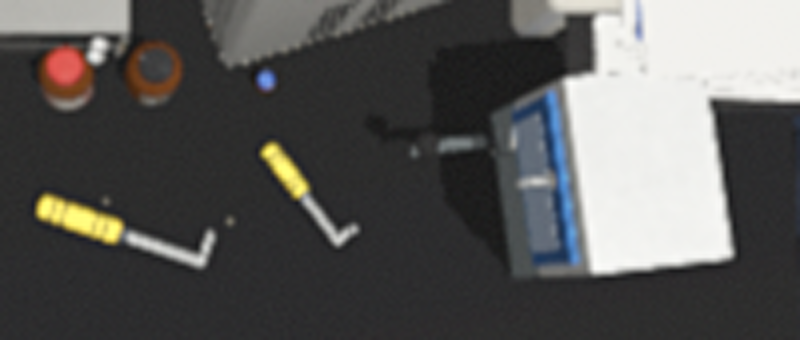

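Crop a (side): hatch with the eye ring from (380,258) to (390,303), the pad at (320,490), and the front top edge of the locker from (243,222) to (517,193). Crop b (top): locker top corners at (566,78), (712,95), (735,258) and (590,273), the eye from (517,183) to (553,183), the big pole's shaft end at (203,263) and its knob at (209,234).

Run:
```python
import pickle
from h import *
d=pickle.load(open("s0.pkl","rb"));S,T=d["side"],d["top"]
a=lambda x,y:((x+.5)/5.5-.5+260,(y+.5)/5.5-.5+50)
b=lambda x,y:((x+.5)/4-.5+290,(y+.5)/4-.5+165)
for p in [(566,78),(712,95),(735,258),(590,273)]: print("top c",plane(T,b(*p),310).round(1))
for p in [(243,222),(517,193),(490,62)]: print("side c",plane(S,a(*p),310).round(1))
print("base top",plane(T,b(492,110),130).round(1),"lower front",[plane(S,a(*p),0).round(1) for p in[(262,516),(503,492)]])
print("hinge",[plane(S,a(*p),130).round(1) for p in[(270,412),(498,390)]])
print("hatch top edge S",[plane(S,a(*p),295).round(1) for p in[(263,243),(508,222)]])
print("hatch top edge T",[plane(T,b(*p),295).round(1) for p in[(556,92),(580,265)]])
print("eye outer",tri(S,a(390,300),T,b(519,183)),"inner",tri(S,a(383,260),T,b(553,183)))
print("pad",tri(S,a(320,488),T,b(378,127)))
for z in (9,15): print("hook",z,[plane(T,b(*p),z).round(1) for p in[(203,263),(209,234),(124,237),(38,205),(118,242)]])
```

```text
top c [ 551.1 -251.   310. ]
top c [ 535.2 -385.1  310. ]
top c [ 386.  -401.4  310. ]
top c [ 372.9 -268.5  310. ]
side c [ 555.1 -251.1  310. ]
side c [ 377.2 -275.3  310. ]
side c [ 391.1 -401.   310. ]
base top [ 541.7 -224.1  130. ] lower front [array([ 555.6, -260.6,    0. ]), array([ 374.9, -282. ,    0. ])]
hinge [array([ 544.4, -248. ,  130. ]), array([ 383.6, -266.8,  130. ])]
hatch top edge S [array([ 542.7, -247.2,  295. ]), array([ 382.9, -264.3,  295. ])]
hatch top edge T [array([ 540. , -245.6,  295. ]), array([ 380.4, -263.8,  295. ])]
eye outer (array([ 458.77052302, -214.53623718,  274.86175569]), np.float64(3.1992338032447853)) inner (array([ 460.74466836, -245.36475679,  279.6439041 ]), np.float64(7.9528220975745025))
pad (array([509.69101078, -88.85019397, 237.77524652]), np.float64(7.867857781073152))
hook 9 [array([388. ,  67.5,   9. ]), array([419.6,  60.8,   9. ]), array([416.6, 153.6,   9. ]), array([451.8, 247.5,   9. ]), array([411.1, 160.2,   9. ])]
hook 15 [array([387.9,  67.8,  15. ]), array([419.4,  61.1,  15. ]), array([416.4, 153.6,  15. ]), array([451.5, 247.2,  15. ]), array([411. , 160.1,  15. ])]
```

apply_moves:
  angular:
    - [0, 0, -0.87]
    - [0, 0, -0.87]
    - [0, 0, -0.87]
    - [0, 0, -0.87]
    - [0, 0, -0.87]
    - [0, 0, -0.87]
    - [0, 0, -0.87]
    - [0, 0, -0.87]
    - [0, 0, -0.87]
    - [0, 0, -0.87]
    - [0, 0, -0.87]
    - [0, 0, -0.87]
    - [0, 0, 0]
    - [0, 0, 0]
    - [0, 0, 0]
  travel:
    - [0.334, -0.729, -0.282]
    - [0.334, -0.729, -0.282]
    - [0.334, -0.729, -0.282]
    - [0.334, -0.729, -0.282]
    - [0.334, -0.729, -0.282]
    - [0.334, -0.729, -0.282]
    - [0.334, -0.729, -0.282]
    - [0.334, -0.729, -0.282]
    - [0.334, -0.729, -0.282]
    - [0.334, -0.729, -0.282]
    - [0.334, -0.729, -0.282]
    - [0.334, -0.729, -0.282]
    - [0, 0, 0]
    - [0, 0, 0]
    - [0, 0, 0]
  jaw: [1, 1, 1, 1, 1, 1, 1, 1, 1, 1, 1, 1, 1, 1, 1]

```text
time: 1.98
tool_pos: [431.8, 185.9, 121.3]
tcp_rot: [180.0, -0.0, 69.7]
ft_force: [0.0, 0.3, -0.1]
finger_gap: 85.4
grip_force: 0.0
```

apply_moves:
  angular:
    - [0, 0, 0]
    - [0, 0, 0]
    - [0, 0, 0]
    - [0, 0, 0]
    - [0, 0, 0]
    - [0, 0, 0]
    - [0, 0, 0]
    - [0, 0, 0]
    - [0, 0, 0]
    - [0, 0, 0]
    - [0, 0, 0]
    - [0, 0, 0]
    - [0, 0, 0]
  travel:
    - [0, 0, -0.5]
    - [0, 0, -0.5]
    - [0, 0, -0.5]
    - [0, 0, -0.5]
    - [0, 0, -0.25]
    - [0, 0, -0.1]
    - [0, 0, 0]
    - [0, 0, 0]
    - [0, 0, 0]
    - [0, 0, 0]
    - [0, 0, 0]
    - [0, 0, 0]
    - [0, 0, 0]
  jaw: [1, 1, 1, 1, 0.6, 0.6, 0.4, 0.2, 0, 0, 0, 0, 0]
  force: 100

```text
time: 3.6
tool_pos: [432.8, 185.4, 28.0]
tcp_rot: [179.9, -0.1, 69.6]
ft_force: [-1.3, 0.4, 6.6]
finger_gap: 20.0
grip_force: 98.4
```

apply_moves:
  angular:
    - [0, 0, 0]
    - [0, 0, 0]
    - [0, 0, 0]
    - [0, 0, 0]
    - [0, 0, 0.338]
    - [0, 0, 0.338]
    - [0, 0, 0.338]
    - [0, 0, 0.338]
    - [0, 0, 0.338]
    - [0, 0, 0.338]
    - [0, 0, 0.338]
    - [0, 0, 0.338]
    - [0, 0, 0.338]
    - [0, 0, 0.338]
    - [0, 0, 0]
    - [0, 0, 0]
    - [0, 0, 0]
    - [0, 0, 0]
  travel:
    - [0, 0, 0.3]
    - [0, 0, 0.6]
    - [0, 0, 0.8]
    - [0, 0, 0.7]
    - [-0.117, -0.606, 0.41]
    - [-0.117, -0.606, 0.41]
    - [-0.117, -0.606, 0.41]
    - [-0.117, -0.606, 0.41]
    - [-0.117, -0.606, 0.41]
    - [-0.117, -0.606, 0.41]
    - [-0.117, -0.606, 0.41]
    - [-0.117, -0.606, 0.41]
    - [-0.117, -0.606, 0.41]
    - [-0.117, -0.606, 0.41]
    - [0, 0, 0]
    - [0, 0, 0]
    - [0, 0, 0]
    - [0, 0, 0]
  jaw: [0, 0, 0, 0, 0, 0, 0, 0, 0, 0, 0, 0, 0, 0, 0, 0, 0, 0]

```text
time: 5.85
tool_pos: [385.0, -56.7, 286.4]
tcp_rot: [-179.9, -0.0, 96.7]
ft_force: [0.2, -0.4, -1.3]
finger_gap: 20.4
grip_force: 97.7
```

Run:
```python
from bench import r
import cv2,pickle
d={n:r.snapshot(n) for n in("side","top")}
pickle.dump(d,open("s1.pkl","wb"))
a=d["side"]["color"][70:150,280:400,::-1];b=d["top"]["color"][170:250,360:480,::-1]
cv2.imwrite("pics/c.png",cv2.vconcat([cv2.resize(x,(450,300),interpolation=cv2.INTER_CUBIC) for x in (a,b)]))
s=r.sense();print(s["tool_pos"],s["tcp_rot"],s["ft_force"])
```

```text
[385.03063748 -56.86744796 286.56009547] [-1.79962948e+02 -1.86556778e-02  9.66428659e+01] [-0.17462587 -0.12749681 -1.55977499]
```

View pics/c.png

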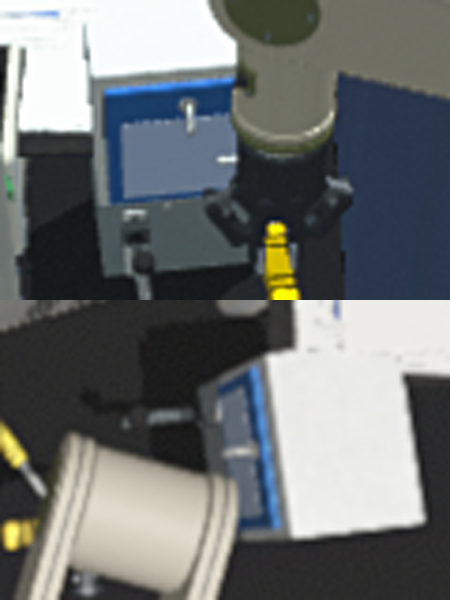

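Side half: the eye is at (188,115) in the crop and the peg's knob tip at about (220,159), just showing left of the gripper. The top half has the arm hiding the hook. I'll compare with the predicted position.

Run:
```python
import pickle
from h import *
d=pickle.load(open("s1.pkl","rb"));S=d["side"]
P=lambda X:((proj(S,X)-[280,70]+.5)*3.75-.5).round(1)
print("knob/tip/peg start",P([[428.7,-173.6,273.5],[433,-173,273.5],[403,-177,273.5]]))
print("eye c, outer, ",P([[460.5,-230,275],[459,-216.5,275],[462,-243.5,275],[460.5,-230,288.5],[460.5,-230,261.5]]))
g=S["color"].astype(int).sum(2)[104:118,326:345];print(g)
```

```text
knob/tip/peg start [[224.8 162.2]
 [220.2 162.7]
 [252.  159.3]]
eye c, outer,  [[190.5 117.7]
 [192.2 128. ]
 [188.8 107.5]
 [190.5 107.6]
 [190.5 127.7]]
[[358 356 353 364 520 409 354 352 361 356 353 356 356 355 359 357 271 218
  267]
 [357 357 357 351 363 318 344 350 356 358 356 358 359 357 357 367 349 206
  210]
 [357 357 359 353 324 339 355 356 356 357 359 357 355 357 360 366 370 193
  167]
 [358 357 355 358 351 357 357 356 356 356 359 356 356 356 357 363 364 190
  144]
 [356 358 361 360 357 358 359 359 354 356 358 356 358 353 360 366 370 176
  109]
 [358 359 360 359 359 360 357 357 357 355 356 357 355 352 354 358 366 168
   95]
 [357 356 358 359 358 356 359 357 354 357 358 355 344 348 344 358 370 166
   81]
 [360 360 360 358 359 356 357 357 360 359 356 350 389 452 413 448 505 226
   83]
 [358 357 359 358 356 359 356 359 357 356 352 378 623 727 703 710 670 293
   93]
 [359 360 360 357 358 360 359 357 360 360 354 350 396 438 399 396 387 167
   85]
 [357 359 360 359 358 359 360 358 357 360 358 352 351 352 342 350 304 135
   84]
 [358 362 359 355 358 359 359 360 358 360 358 359 357 355 359 368 312 144
   91]
 [358 357 360 360 360 359 360 357 358 358 360 357 359 360 363 368 261 127
   91]
 [359 358 359 358 359 358 359 358 358 361 358 360 360 363 366 313 161  87
   90]]
```

apply_moves:
  angular:
    - [0, 0, 0]
    - [0, 0, 0]
    - [0, 0, 0]
    - [0, 0, 0]
    - [0, 0, 0]
    - [0, 0, 0]
    - [0, 0, 0]
  travel:
    - [0, -0.3, 0]
    - [0, -0.3, 0]
    - [0, -0.3, 0]
    - [0, -0.3, 0]
    - [0, -0.3, 0]
    - [0, 0, 0]
    - [0, 0, 0]
  jaw: [0, 0, 0, 0, 0, 0, 0]

```text
time: 6.82
tool_pos: [385.1, -117.3, 286.9]
tcp_rot: [-180.0, -0.0, 96.6]
ft_force: [-0.3, 1.1, -1.4]
finger_gap: 20.6
grip_force: 97.7
```

Run:
```python
from bench import r
import cv2,pickle
s=r.snapshot("side");pickle.dump(s,open("s2.pkl","wb"))
cv2.imwrite("pics/d.png",cv2.resize(s["color"][80:130,300:370,::-1],None,fx=8,fy=8,interpolation=cv2.INTER_CUBIC))
s=r.sense();print(s["tool_pos"],s["tcp_rot"],s["ft_force"])
```

```text
[ 385.1312942  -117.10078079  286.91432479] [-1.79998472e+02 -1.38962205e-02  9.66118992e+01] [ 0.90803642 -0.55515808 -0.82243595]
```

View pics/d.png

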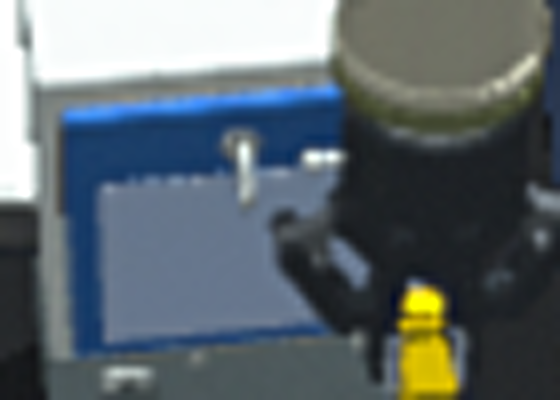

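The knob is at about (305–345,157) and the ring at (243,140–207) in this crop. I'll check the relative height numerically.

Run:
```python
import pickle
from h import *
S=pickle.load(open("s2.pkl","rb"))
P=lambda X:((proj(S,X)-[300,80]+.5)*8-.5)
t=np.linspace(0,6.283,60);o=np.array([-.115,.993,0]);c=np.array([460.5,-230,275])
for rr in (11,16):
    q=P([c+rr*(np.cos(a)*o+np.sin(a)*np.array([0,0,1])) for a in t]);print("ring r",rr,q.min(0).round(),q.max(0).round())
T=np.array([385.1,-117.1,286.9]);x=np.array([.115,-.993,0]);y=np.array([.993,.115,0])
k=lambda b:T+121*x+b*y+[0,0,-13]
print("knob 25,34",P([k(25),k(34)]).round(),"eye",P(c).round())
i=S["color"].astype(int)
print("ring cols",i[94:110,326:334].sum(2));print("knob",i[95:104,334:344].sum(2))
```

```text
ring r 11 [244. 147.] [250. 196.]
ring r 16 [243. 136.] [251. 208.]
knob 25,34 [[328. 166.]
 [309. 167.]] eye [[247. 172.]]
ring cols [[211 199 188 177 178 177 179 177]
 [182 180 187 194 195 188 177 178]
 [183 198 292 319 322 282 207 182]
 [186 236 393 302 425 322 247 195]
 [192 239 323 381 721 406 228 185]
 [185 198 256 365 733 440 213 174]
 [176 190 187 299 632 433 232 197]
 [206 295 237 297 545 451 389 398]
 [348 362 343 345 503 489 387 371]
 [364 363 356 342 545 487 378 355]
 [362 362 356 367 527 414 359 358]
 [358 360 360 357 366 323 352 369]
 [361 362 360 356 324 346 364 360]
 [358 360 362 361 354 360 367 309]
 [360 360 360 363 363 364 365 295]
 [361 361 360 361 363 362 369 361]]
knob [[186 182 191 189 190 185 185 184 150 106]
 [187 189 186 187 184 183 181 184 147 100]
 [189 192 189 182 169 162 160 166 135  92]
 [182 188 175 176 270 285 254 296 202 100]
 [169 170 157 267 668 746 649 752 492 193]
 [211 212 198 309 499 550 447 475 311 128]
 [440 445 362 352 356 352 352 358 208 101]
 [384 384 365 359 355 352 368 365 200 103]
 [360 358 359 362 359 365 364 278 138  94]]
```

apply_moves:
  angular:
    - [0, 0, 0]
    - [0, 0, 0]
    - [0, 0, 0]
    - [0, 0, 0]
    - [0, 0, 0]
    - [0, 0, 0]
    - [0, 0, 0]
    - [0, 0, 0]
    - [0, 0, 0]
    - [0, 0, 0]
    - [0, 0, 0]
  travel:
    - [0, 0, -0.05]
    - [0.125, 0.014, 0]
    - [0.125, 0.014, 0]
    - [0.125, 0.014, 0]
    - [0.125, 0.014, 0]
    - [0.125, 0.014, 0]
    - [0.125, 0.014, 0]
    - [0.125, 0.014, 0]
    - [0.125, 0.014, 0]
    - [0.125, 0.014, 0]
    - [0, 0, 0]
  jaw: [0, 0, 0, 0, 0, 0, 0, 0, 0, 0, 0]

```text
time: 8.25
tool_pos: [430.4, -112.2, 284.9]
tcp_rot: [-180.0, -0.0, 96.6]
ft_force: [0.1, -0.5, -1.5]
finger_gap: 20.2
grip_force: 97.8
```

Run:
```python
from bench import r
import cv2,pickle
s=r.snapshot("side");pickle.dump(s,open("s3.pkl","wb"))
cv2.imwrite("pics/e.png",cv2.resize(s["color"][80:130,300:370,::-1],None,fx=8,fy=8,interpolation=cv2.INTER_CUBIC))
s=r.sense();print(s["tool_pos"],s["tcp_rot"],s["ft_force"],s["wrist_torque"])
```

```text
[ 430.17894035 -112.22424262  284.84426926] [-1.79981668e+02 -6.81133191e-03  9.66144800e+01] [ 0.31489123 -0.07108962 -2.15296521] [-0.05266279  0.00854274  0.03703181]
```

View pics/e.png

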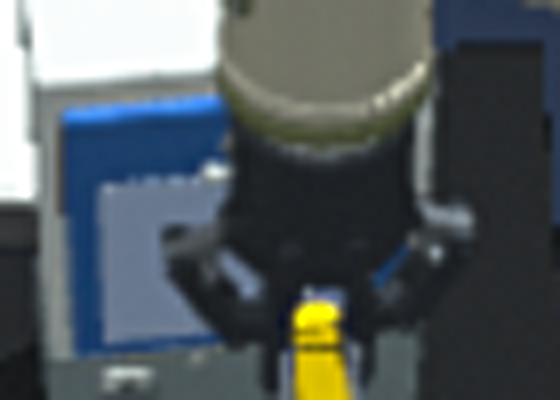

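The knob shows at (215,170), beyond the ring at x=243, with no contact force, so the peg looks to be through. A gentle pull outwards will tell.

apply_moves:
  angular:
    - [0, 0, 0]
    - [0, 0, 0]
    - [0, 0, 0]
    - [0, 0, 0]
    - [0, 0, 0]
    - [0, 0, 0]
    - [0, 0, 0]
  travel:
    - [-0.006, 0.05, 0]
    - [-0.006, 0.05, 0]
    - [-0.006, 0.05, 0]
    - [-0.006, 0.05, 0]
    - [-0.006, 0.05, 0]
    - [-0.006, 0.05, 0]
    - [0, 0, 0]
  jaw: [0, 0, 0, 0, 0, 0, 0]
  force: 115

```text
time: 9.18
tool_pos: [428.7, -100.1, 284.9]
tcp_rot: [-180.0, -0.0, 96.6]
ft_force: [0.4, -0.2, -1.3]
finger_gap: 20.4
grip_force: 114.0
```

apply_moves:
  angular:
    - [0, 0, 0]
    - [0, 0, 0]
    - [0, 0, 0]
    - [0, 0, 0]
  travel:
    - [-0.006, 0.05, 0]
    - [-0.006, 0.05, 0]
    - [-0.006, 0.05, 0]
    - [0, 0, 0]
  jaw: [0, 0, 0, 0]

```text
time: 9.68
tool_pos: [427.9, -94.1, 284.9]
tcp_rot: [-180.0, -0.0, 96.6]
ft_force: [0.2, -2.0, -2.2]
finger_gap: 20.5
grip_force: 114.3
```

Run:
```python
from bench import r
import cv2,pickle
d={n:r.snapshot(n) for n in("side","top")};pickle.dump(d,open("s4.pkl","wb"))
a=d["side"]["color"][80:130,300:370,::-1];b=d["top"]["color"][180:240,400:484,::-1]
cv2.imwrite("pics/f.png",cv2.hconcat([cv2.resize(x,(400,286),interpolation=cv2.INTER_CUBIC) for x in (a,b)]))
F=[]
for i in range(5): r.snapshot("top"); F.append(r.sense()["ft_force"])
s=r.sense();print(s["tool_pos"],np.mean(F,0) if 0 else sum(F)/5,s["wrist_torque"])
```

```text
[427.9610972  -94.17466257 284.94010666] [-0.20072816 -1.15074715 -1.68802783] [-0.16955252 -0.01012608 -0.02487044]
```

View pics/f.png

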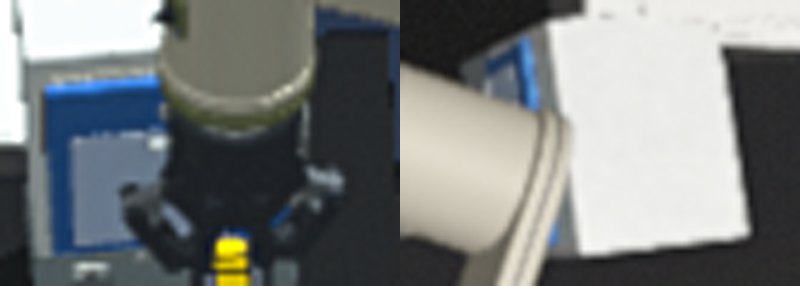

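The beige interior is visible above the hatch's top edge (f crop, y≈75), so the hook is engaged and the hatch is about 0.06 rad open. Now the arc steps.

Run:
```python
import numpy as np
A,B=35.9,143.5
f=lambda t:np.array([A*np.cos(t)+B*np.sin(t),B*np.cos(t)-A*np.sin(t)])
t=.06
while t<1.5:
    d=(f(t+.04)-f(t))/40; print(round(t+.04,2),(d[0]*np.array([-.115,.993])).round(3),d[1].round(3),f(t+.04).round(1),end=" | "); t+=.04
```

```text
0.1 [-0.016  0.139] -0.047 [ 50.  139.2] | 0.14 [-0.016  0.137] -0.053 [ 55.6 137.1] | 0.18 [-0.016  0.135] -0.058 [ 61.  134.8] | 0.22 [-0.015  0.133] -0.064 [ 66.4 132.2] | 0.26 [-0.015  0.13 ] -0.069 [ 71.6 129.4] | 0.3 [-0.015  0.127] -0.074 [ 76.7 126.5] | 0.34 [-0.014  0.124] -0.079 [ 81.7 123.3] | 0.38 [-0.014  0.121] -0.084 [ 86.6 119.9] | 0.42 [-0.014  0.117] -0.089 [ 91.3 116.4] | 0.46 [-0.013  0.114] -0.094 [ 95.9 112.6] | 0.5 [-0.013  0.11 ] -0.098 [100.3 108.7] | 0.54 [-0.012  0.106] -0.102 [104.6 104.6] | 0.58 [-0.012  0.102] -0.107 [108.7 100.4] | 0.62 [-0.011  0.097] -0.111 [112.6  95.9] | 0.66 [-0.011  0.093] -0.114 [116.3  91.4] | 0.7 [-0.01   0.088] -0.118 [119.9  86.6] | 0.74 [-0.01   0.084] -0.122 [123.3  81.8] | 0.78 [-0.009  0.079] -0.125 [126.4  76.8] | 0.82 [-0.009  0.074] -0.128 [129.4  71.7] | 0.86 [-0.008  0.069] -0.131 [132.2  66.4] | 0.9 [-0.007  0.063] -0.133 [134.7  61.1] | 0.94 [-0.007  0.058] -0.136 [137.1  55.6] | 0.98 [-0.006  0.053] -0.138 [139.2  50.1] | 1.02 [-0.005  0.047] -0.14 [141.1  44.5] | 1.06 [-0.005  0.041] -0.142 [142.7  38.8] | 1.1 [-0.004  0.036] -0.143 [144.2  33.1] | 1.14 [-0.003  0.03 ] -0.145 [145.4  27.3] | 1.18 [-0.003  0.024] -0.146 [146.4  21.5] | 1.22 [-0.002  0.018] -0.147 [147.1  15.6] | 1.26 [-0.001  0.013] -0.147 [147.6   9.7] | 1.3 [-0.001  0.007] -0.148 [147.9   3.8] | 1.34 [-0.     0.001] -0.148 [147.9  -2.1] | 1.38 [ 0.001 -0.005] -0.148 [147.7  -8. ] | 1.42 [ 0.001 -0.011] -0.148 [147.3 -13.9] | 1.46 [ 0.002 -0.017] -0.147 [146.6 -19.8] | 1.5 [ 0.003 -0.023] -0.146 [145.7 -25.7] |
```

apply_moves:
  angular:
    - [0, 0, 0]
    - [0, 0, 0]
    - [0, 0, 0]
    - [0, 0, 0]
    - [0, 0, 0]
    - [0, 0, 0]
    - [0, 0, 0]
    - [0, 0, 0]
    - [0, 0, 0]
  travel:
    - [-0.016, 0.139, -0.047]
    - [-0.016, 0.137, -0.053]
    - [-0.016, 0.135, -0.058]
    - [-0.015, 0.133, -0.064]
    - [-0.015, 0.13, -0.069]
    - [-0.015, 0.127, -0.074]
    - [-0.014, 0.124, -0.079]
    - [-0.014, 0.121, -0.084]
    - [-0.014, 0.117, -0.089]
  jaw: [0, 0, 0, 0, 0, 0, 0, 0, 0]

```text
time: 11.15
tool_pos: [422.5, -47.5, 260.1]
tcp_rot: [180.0, 0.0, 96.6]
ft_force: [-0.0, -2.8, -2.6]
finger_gap: 19.8
grip_force: 114.3
```

```bash
cat > f.py <<'E'
from bench import r
import numpy as np
L=[]
for i in range(6): r.snapshot("side"); s=r.sense(); L.append(np.r_[s["tool_pos"],s["ft_force"],s["wrist_torque"]])
print(np.mean(L,0).round(2),"std",np.std(L,0)[3:].round(2),s["time"])
E
python3 f.py
```

```text
[ 4.2247e+02 -4.7270e+01  2.6006e+02  1.5000e-01 -4.1000e-01 -1.2600e+00
 -6.0000e-02 -1.0000e-02  2.0000e-02] std [0.52 0.66 0.38 0.11 0.03 0.04] 11.45
```

apply_moves:
  angular:
    - [0, 0, 0]
    - [0, 0, 0]
    - [0, 0, 0]
    - [0, 0, 0]
    - [0, 0, 0]
    - [0, 0, 0]
    - [0, 0, 0]
    - [0, 0, 0]
    - [0, 0, 0]
    - [0, 0, 0]
    - [0, 0, 0]
  travel:
    - [-0.013, 0.114, -0.094]
    - [-0.013, 0.11, -0.098]
    - [-0.012, 0.106, -0.102]
    - [-0.012, 0.102, -0.107]
    - [-0.011, 0.097, -0.111]
    - [-0.011, 0.093, -0.114]
    - [-0.01, 0.088, -0.118]
    - [-0.01, 0.084, -0.122]
    - [-0.009, 0.079, -0.125]
    - [-0.009, 0.074, -0.128]
    - [-0.008, 0.069, -0.131]
  jaw: [0, 0, 0, 0, 0, 0, 0, 0, 0, 0, 0]

```text
time: 12.82
tool_pos: [417.8, -6.9, 209.9]
tcp_rot: [-180.0, 0.0, 96.6]
ft_force: [-0.8, -2.3, -1.5]
finger_gap: 19.7
grip_force: 114.5
```

```bash
python3 f.py
python3 - <<'E'
import pickle,cv2
from bench import r
from h import *
s=r.snapshot("side");pickle.dump(s,open("s5.pkl","wb"))
cv2.imwrite("pics/g.png",cv2.resize(s["color"][70:150,280:390,::-1],None,fx=7,fy=7,interpolation=cv2.INTER_CUBIC))
E
```

```text
[ 4.1762e+02 -6.7700e+00  2.0986e+02 -3.5000e-01  6.0000e-02 -1.2200e+00
 -5.0000e-02 -0.0000e+00 -1.0000e-02] std [0.51 0.42 0.23 0.06 0.02 0.02] 13.125
```

View pics/g.png

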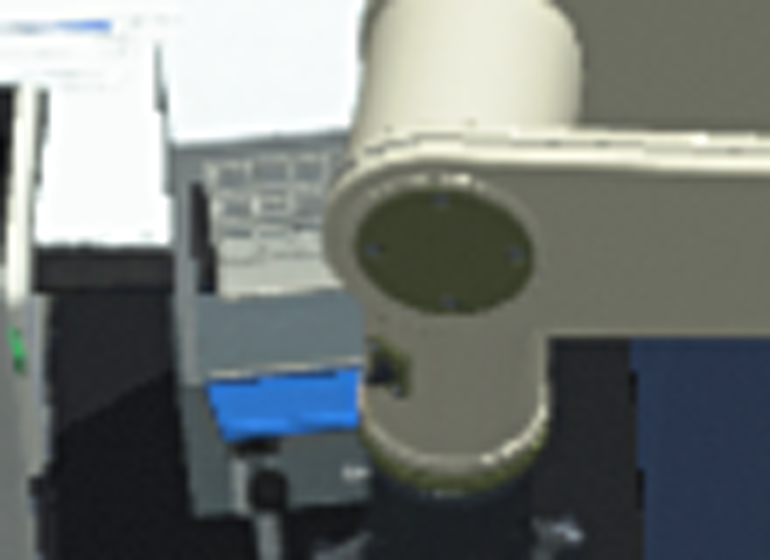

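The hatch is following: in crop g its edge is now at (225–360,430), above the pad at (265,490).

apply_moves:
  angular:
    - [0, 0, 0]
    - [0, 0, 0]
    - [0, 0, 0]
    - [0, 0, 0]
    - [0, 0, 0]
  travel:
    - [-0.007, 0.063, -0.133]
    - [-0.007, 0.058, -0.136]
    - [-0.006, 0.053, -0.138]
    - [-0.003, 0.024, -0.07]
    - [-0.003, 0.023, -0.07]
  jaw: [0, 0, 0, 0, 0]

```text
time: 13.8
tool_pos: [416.6, 1.8, 188.1]
tcp_rot: [-180.0, 0.0, 96.6]
ft_force: [0.6, -1.0, -0.3]
finger_gap: 20.2
grip_force: 114.5
```

```bash
python3 f.py
```

```text
[ 4.1667e+02  1.8500e+00  1.8817e+02  4.0000e-02 -2.7000e-01 -1.0700e+00
 -5.0000e-02 -1.0000e-02  1.0000e-02] std [0.47 0.38 0.4  0.06 0.03 0.02] 14.1
```

apply_moves:
  angular:
    - [0, 0, 0]
    - [0, 0, 0]
    - [0, 0, 0]
    - [0, 0, 0]
  travel:
    - [-0.003, 0.021, -0.071]
    - [-0.002, 0.02, -0.071]
    - [-0.002, 0.018, -0.072]
    - [-0.002, 0.018, -0.072]
  jaw: [0, 0, 0, 0]

```text
time: 14.6
tool_pos: [416.5, 4.8, 176.7]
tcp_rot: [180.0, 0.0, 96.6]
ft_force: [0.7, -0.4, -0.2]
finger_gap: 20.5
grip_force: 114.6
```

```bash
python3 f.py
```

```text
[ 4.1625e+02  4.9100e+00  1.7663e+02  9.0000e-02 -3.3000e-01 -1.1400e+00
 -5.0000e-02 -1.0000e-02  0.0000e+00] std [0.44 0.17 0.35 0.06 0.03 0.05] 14.9
```

apply_moves:
  angular:
    - [0, 0, 0]
    - [0, 0, 0]
    - [0, 0, 0]
    - [0, 0, 0]
  travel:
    - [-0.002, 0.015, -0.072]
    - [-0.002, 0.015, -0.073]
    - [-0.001, 0.012, -0.073]
    - [-0.001, 0.012, -0.073]
  jaw: [0, 0, 0, 0]

```text
time: 15.4
tool_pos: [416.2, 7.0, 165.1]
tcp_rot: [180.0, 0.0, 96.6]
ft_force: [1.4, -0.9, -0.6]
finger_gap: 20.1
grip_force: 114.6
```

```bash
python3 f.py
```

```text
[ 4.1602e+02  7.0500e+00  1.6501e+02  1.5000e-01  2.5000e-01 -1.4700e+00
 -8.0000e-02 -2.0000e-02  1.0000e-02] std [0.21 0.49 0.45 0.08 0.04 0.03] 15.7
```

apply_moves:
  angular:
    - [0, 0, 0]
    - [0, 0, 0]
    - [0, 0, 0]
    - [0, 0, 0]
  travel:
    - [-0.001, 0.009, -0.073]
    - [-0.001, 0.009, -0.073]
    - [-0.001, 0.006, -0.074]
    - [-0.001, 0.006, -0.074]
  jaw: [0, 0, 0, 0]

```text
time: 16.2
tool_pos: [416.5, 8.0, 153.9]
tcp_rot: [179.9, 0.0, 96.6]
ft_force: [-1.2, -0.5, 4.7]
finger_gap: 19.9
grip_force: 115.3
```

```bash
python3 f.py
```

```text
[ 4.163e+02  8.050e+00  1.537e+02  6.000e-02 -1.060e+00  3.570e+00
 -7.700e-01 -2.100e-01  1.000e-02] std [0.31 0.5  0.66 0.04 0.03 0.04] 16.5
```

Firm contact at about 5 N on the pad. Now I'll back the peg to the ring's centre.

apply_moves:
  angular:
    - [0, 0, 0]
    - [0, 0, 0]
    - [0, 0, 0]
    - [0, 0, 0]
    - [0, 0, 0]
  travel:
    - [0, 0, -0.015]
    - [0, 0, 0]
    - [0, 0, 0.1]
    - [0, 0, 0.11]
    - [0, 0, 0]
  jaw: [0, 0, 0, 0, 0]

```text
time: 17.12
tool_pos: [415.8, 8.4, 161.3]
tcp_rot: [-180.0, -0.0, 96.6]
ft_force: [0.2, -0.9, -2.3]
finger_gap: 20.4
grip_force: 114.5
```

```bash
python3 f.py
python3 - <<'E'
import cv2
from bench import r
s=r.snapshot("side")
cv2.imwrite("pics/h.png",cv2.resize(s["color"][70:150,280:390,::-1],None,fx=7,fy=7,interpolation=cv2.INTER_CUBIC))
E
```

```text
[ 4.1578e+02  8.2900e+00  1.6103e+02 -1.7000e-01 -1.1000e-01 -1.1500e+00
 -2.0000e-02 -0.0000e+00  3.0000e-02] std [0.5  0.38 0.31 0.02 0.02 0.02] 17.425
```

apply_moves:
  angular:
    - [0, 0, 0]
    - [0, 0, 0]
    - [0, 0, 0]
    - [0, 0, 0]
  travel:
    - [-0.124, -0.0144, 0]
    - [-0.124, -0.0144, 0]
    - [-0.124, -0.0144, 0]
    - [0, 0, 0]
  jaw: [0, 0, 0, 0]

```text
time: 17.98
tool_pos: [400.8, 6.4, 161.3]
tcp_rot: [180.0, 0.0, 96.6]
ft_force: [1.1, -0.5, -1.4]
finger_gap: 19.9
grip_force: 114.5
```

```bash
python3 f.py
```

```text
[ 4.0124e+02  6.4300e+00  1.6142e+02  1.9000e-01 -9.0000e-02 -1.5500e+00
 -0.0000e+00 -1.0000e-02  0.0000e+00] std [0.22 0.59 0.57 0.03 0.02 0.02] 18.275
```

No catch; continuing out with small steps, then away.

apply_moves:
  angular:
    - [0, 0, 0]
    - [0, 0, 0]
    - [0, 0, 0]
    - [0, 0, 0]
    - [0, 0, 0]
    - [0, 0, 0]
    - [0, 0, 0]
  travel:
    - [-0.124, -0.0144, 0]
    - [-0.124, -0.0144, 0]
    - [-0.124, -0.0144, 0]
    - [-0.124, -0.0144, 0]
    - [-0.124, -0.0144, 0]
    - [-0.124, -0.0144, 0]
    - [0, 0, 0]
  jaw: [0, 0, 0, 0, 0, 0, 0]

```text
time: 19.15
tool_pos: [371.2, 3.0, 161.4]
tcp_rot: [180.0, 0.0, 96.6]
ft_force: [-0.7, -0.1, -0.8]
finger_gap: 20.3
grip_force: 114.5
```

```bash
python3 f.py
```

```text
[ 3.7150e+02  2.9800e+00  1.6139e+02 -9.0000e-02  4.0000e-02 -1.1900e+00
 -2.0000e-02 -1.0000e-02 -0.0000e+00] std [0.72 0.34 0.36 0.04 0.03 0.02] 19.45
```

apply_moves:
  angular:
    - [0, 0, 0]
    - [0, 0, 0]
    - [0, 0, 0]
    - [0, 0, 0]
    - [0, 0, -0.422]
    - [0, 0, -0.422]
    - [0, 0, -0.422]
    - [0, 0, -0.422]
    - [0, 0, -0.422]
    - [0, 0, -0.422]
    - [0, 0, -0.422]
    - [0, 0, -0.422]
    - [0, 0, 0]
    - [0, 0, 0]
  travel:
    - [0, 0.4, 0]
    - [0, 0.5, 0]
    - [0, 0.6, 0]
    - [0, 0.5, 0]
    - [0.19, 0.32, -0.348]
    - [0.19, 0.32, -0.348]
    - [0.19, 0.32, -0.348]
    - [0.19, 0.32, -0.348]
    - [0.19, 0.32, -0.348]
    - [0.19, 0.32, -0.348]
    - [0.19, 0.32, -0.348]
    - [0.19, 0.32, -0.348]
    - [0, 0, 0]
    - [0, 0, 0]
  jaw: [0, 0, 0, 0, 0, 0, 0, 0, 0, 0, 0, 0, 0, 0]

```text
time: 21.2
tool_pos: [432.1, 185.2, 50.1]
tcp_rot: [-180.0, 0.0, 69.7]
ft_force: [1.3, 0.0, -0.7]
finger_gap: 20.1
grip_force: 114.5
```

apply_moves:
  angular:
    - [0, 0, 0]
    - [0, 0, 0]
    - [0, 0, 0]
    - [0, 0, 0]
    - [0, 0, 0]
  travel:
    - [0, 0, -0.15]
    - [0, 0, -0.15]
    - [0, 0, -0.1]
    - [0, 0, -0.1]
    - [0, 0, 0]
  jaw: [0, 0, 0, 0, 0]

```text
time: 21.82
tool_pos: [431.9, 185.3, 29.5]
tcp_rot: [-180.0, 0.0, 69.6]
ft_force: [0.1, 0.1, -1.1]
finger_gap: 20.2
grip_force: 114.5
```

Down another ~1.5 mm, open, wait, and lift.

apply_moves:
  angular:
    - [0, 0, 0]
    - [0, 0, 0]
    - [0, 0, 0]
    - [0, 0, 0]
  travel:
    - [0, 0, -0.02]
    - [0, 0, -0.02]
    - [0, 0, 0]
    - [0, 0, 0]
  jaw: [0, 0, 0, 0]

```text
time: 22.32
tool_pos: [432.3, 185.4, 28.4]
tcp_rot: [180.0, -0.0, 69.6]
ft_force: [0.4, 0.3, -1.5]
finger_gap: 20.3
grip_force: 114.5
```

apply_moves:
  angular:
    - [0, 0, 0]
    - [0, 0, 0]
    - [0, 0, 0]
    - [0, 0, 0]
    - [0, 0, 0]
    - [0, 0, 0]
    - [0, 0, 0]
    - [0, 0, 0]
    - [0, 0, 0]
  travel:
    - [0, 0, 0]
    - [0, 0, 0]
    - [0, 0, 0]
    - [0, 0, 0]
    - [0, 0, 0]
    - [0, 0, 0]
    - [0, 0, 0]
    - [0, 0, 0]
    - [0, 0, 0]
  jaw: [0.25, 0.3, 0.4, 0.6, 0.8, 1, 1, 1, 1]

```text
time: 23.45
tool_pos: [432.2, 185.4, 28.4]
tcp_rot: [180.0, 0.0, 69.6]
ft_force: [-0.7, 0.3, -0.0]
finger_gap: 85.5
grip_force: 0.0
```

apply_moves:
  angular:
    - [0, 0, 0]
    - [0, 0, 0]
    - [0, 0, 0]
    - [0, 0, 0]
    - [0, 0, 0]
    - [0, 0, 0]
    - [0, 0, 0]
    - [0, 0, 0]
    - [0, 0, 0]
    - [0, 0, 0]
    - [0, 0, 0]
    - [0, 0, 0]
    - [0, 0, 0]
  travel:
    - [0, 0, 0.3]
    - [0, 0, 0.6]
    - [0, 0, 0.9]
    - [0, 0, 0.9]
    - [0, 0, 0.9]
    - [0, 0, 0.9]
    - [-0.2, 0.9, 0.3]
    - [-0.2, 0.9, 0]
    - [-0.2, 0.9, 0]
    - [-0.2, 0.9, 0]
    - [-0.2, 0.9, 0]
    - [-0.2, 0.9, 0]
    - [0, 0, 0]
  jaw: [1, 1, 1, 1, 1, 1, 1, 1, 1, 1, 1, 1, 1]

```text
time: 25.08
tool_pos: [383.3, 403.3, 221.2]
tcp_rot: [-180.0, -0.1, 69.8]
ft_force: [-0.9, -0.7, -0.4]
finger_gap: 85.3
grip_force: 0.0
```

Run:
```python
import cv2,pickle
from bench import r
d={n:r.snapshot(n) for n in("side","top")}
a=d["side"]["color"][60:260,270:400,::-1];b=d["top"]["color"][165:255,290:490,::-1]
cv2.imwrite("pics/i.png",cv2.hconcat([cv2.resize(a,(390,600),interpolation=cv2.INTER_CUBIC),cv2.copyMakeBorder(cv2.resize(b,(400,180),interpolation=cv2.INTER_CUBIC),0,420,0,0,0)]))
```

```text
(no output)
```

View pics/i.png

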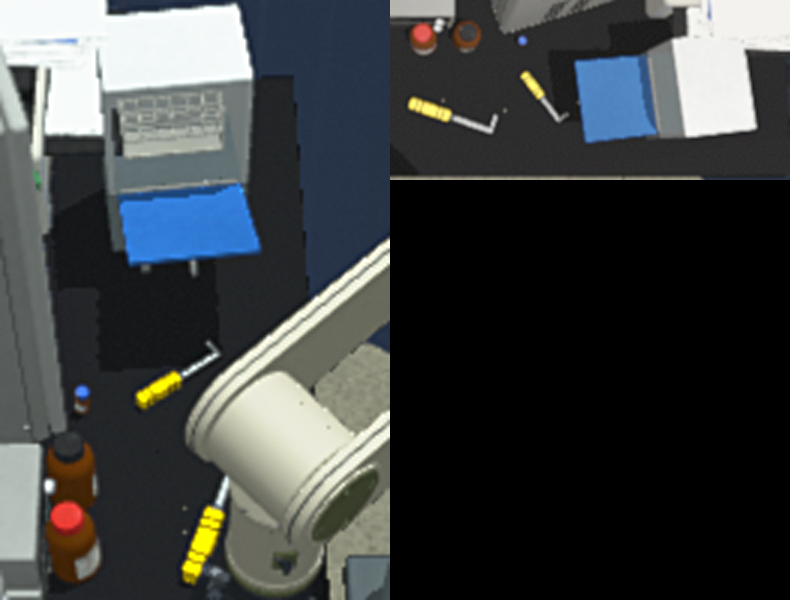

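The picture shows the hatch open over its bracket (side view, about (190,225)), the pole flat on the worktop at (205,545), and the bystanders in place. Handing in.

```bash
python3 -c "
from bench import r
print(r.hand_in())"
```

```text
the job is handed in; nothing more can be done
None
```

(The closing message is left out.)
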